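Cure the fly: aim the lamp and hold its power paddle at the third click

TASK

Cure the resin on the fly clamped in the vise: first swivel the curing lamp's head so its violet lens points straight at the fly's copper bead, and leave it so. Then, with the fingertips, press the red spring-return paddle on the grey power box down past two clicks to the third, without pushing on beyond it towards the bottom stop, and finish while still holding it there against its spring. Do not touch the vise or the fly, and leave the bottle, spool and jar where they are.

Things in the scene. Friction and masses are not known exactly. Their poses are not given: they have to be found in the camera images.
- lamp_grip (a point): grip point in the orange fin on top of the curing lamp's head, on the head's vertical swivel axis, 173 mm above the table, 12 mm below the fin's top. The fin is 60 mm long along the lamp's aim (this point's x axis), 12 mm thick (y), centred on the axis; 33 mm of it stand clear above the head's round housing. Fixed post, round base 110 mm across
- lamp_lens (a point): centre of the violet lens (36 mm diameter) at the front of the lamp head's level round housing (44 to 50 mm diameter, from 45 mm behind to 73 mm ahead of the swivel axis). It lies 75 mm ahead of the swivel axis, 130 mm above the table; its x axis is the way the lamp shines, straight out from the swivel axis
- lamp_head (a joint): swivel angle of the lamp head on its fixed stand, rad, counter-clockwise from above positive, stops at +-2.2. Turns with light friction (about 0.08 N m) and stays where it is left
- fly_head (a point): centre of the copper bead (16 mm diameter) at the fly's head, 130 mm above the table, level with the lens. The level fly is clamped in the steel vise, all of which stands beyond the bead, away from the robot
- paddle_top (a point): centre of the red paddle's top face. The paddle is 36 mm deep (this point's x axis, pointing out of the box face), 42 mm wide (y), 10 mm thick; its top is 100 mm above the table when up, and it goes straight down. Its centre is 25 mm out from the face of the grey box
- paddle (a joint): how far the paddle is pressed, m: 0 up, bottom stop at 0.042. Clicks at 0.010, 0.020 and 0.030, with a small bump to push over 5 mm before each, and one more 5 mm beyond the third. A spring always pushes it back up, 4 N at the top, about 10 N at the third click; a bump adds up to about 3 N. It does not stay down by itself
- resin_bottle: loose green resin bottle, 32 mm diameter, 75 mm high, origin at the centre of its underside; leave it alone
- thread_spool: loose white thread spool, 36 mm diameter, 36 mm high, standing, origin at the centre of its underside; leave it alone
- bead_jar: loose amber jar with white lid, 44 mm diameter, 45 mm high, origin at the centre of its underside; leave it alone
- vise: fixed steel vise, origin on the table under the bead; its 100 x 80 mm base lies 5 to 105 mm from there along its +x axis, its inclined head is up to 130 mm high. It stands left or right of the lamp, the power box on the other side. Not to be touched
- power_box: fixed grey power box, 90 x 80 mm, 110 mm high, origin at the centre of its underside; its +x axis points out of the face with the paddle, the one turned away from the robot. Green, yellow and blue marks beside the slot show where the middle of the paddle's edge stands at the first, second and third click

How it is judged:
By the outcome, as a careful person would: the job done as asked, in the order asked, and still so for the second after the job is handed in, while the arm keeps its last pose, push and grip.
It also fails if it takes over 51 s, if anything falls off the work surface, if the arm or the gripper's body presses on something with over 40 N, if the wrist force passes 120 N, or if a joint passes its speed limit or range.

ROBOT

A 7-joint arm with a two-finger parallel gripper is mounted at the origin on the work surface. World frame = base frame: x ahead of the robot, y to its left, z up, the work surface at z = 0. Lengths are in m, angles in rad, forces in N, time in s.
With the tool pointing down it reaches from about 0.4 to 0.875 m from the base axis. Payload 6.5 kg.
Tool frame: the origin (TCP) lies between the finger pads; the fingertips stand 8 mm ahead of it and the grasp point (between the pads) lies 11 mm behind it (ctrl.tcp_to_tips is the distance from the TCP to the fingertips, in m); z points along the fingers, y is the line along which they close (so a half turn about z gives the same grasp; the last joint's range is limited). The gripper opens to 85 mm and grips with 20 to 120 N. Pads are 22 mm wide; open, the fingers measure 114 mm over their backs; the gripper's body (76 mm by 85 mm) begins 54 mm behind the grasp point. The pads swing forward as they close: fully open they stand 13 mm farther back than shut.
Start: joints at [1.268, 0.536, -0.004, 1.538, 0.003, 1.067, -0.071], TCP at [0.152, -0.632, 0.216] pointing down, gripper open.
Joint ranges: [-2.7, 2.7], [-0.37, 2.16], [-1.27, 1.26], [0.24, 2.4], [-1.31, 4.45], [0.19, 1.91], [-2.76, 2.76]. Speed limits (rad/s): [2.39, 2.39, 3.14, 3.14, 3.14, 3.14, 3.14].

INTERFACE

Orientations are given as a unit quaternion [w, x, y, z].
In Python, from rig import ctrl gives the robot as it stands.
- The arm moves only by the shell command python3 -m crank 'ROWS' [OPENING] [FORCE]. ROWS is a JSON list of rows, 1 to 20 of them, each of 6 numbers: dx, dy, dz in m, then a rotation vector rx, ry, rz in rad; each row shifts and turns the commanded pose from where the row before left it, along the tool's axes as they then stand; what a row does not reach is not made up. A row lasts 1/12 s, in which the tool goes at most 0.0417 m and 0.125 rad, less where a joint would pass 70% of its speed; a pose out of reach is approached as far as the arm can. OPENING is the finger opening in m, set as the command begins (- or left out keeps the last). The fingers move at their own pace and stop on an object; FORCE is the grip in N (left out, the last holds). Time passes only in rows, so rows that do not move let the fingers close. It prints the time, the measured TCP pose, the force, the opening and the grip force at its end.
- ctrl.get_state(): the state, without advancing time (a new reading comes with each control period).
- ctrl.grab_frame(name): name is "side" or "top" or "wrist"; returns a dict with "color" (384x512x3 uint8, blue, green, red), "z_map" (384x512 float32, m along the optical axis (not along the pixel's ray), 0 where there is no reading), "fx", "fy", "cx", "cy" (pixels), "k1" (the pictures are not rectified: a ray, as slopes to the right and down, at radius r is drawn at 1 + k1 r^2 times it, then the intrinsics apply), "rvec" (rotation vector, rad) and "tvec" (3), from world to camera coordinates, as OpenCV has them. Camera axes: x right, y down, z forward; pixel columns grow to the right and rows downward; lengths in m; the calibration is good to about 2 mm. A picture is of the moment at which its call begins.
- ctrl.close_job(): hands the job in; it is judged then, once.
Trained networks look in the newest picture that a camera, given by its name, has taken for a name from the list of things; names that differ only in an ending like _2 or _b are one class to them, and where a whole thing is asked for, a point or a joint stands for the part that bears it (a point fixed in the world has none). Each returns a list of dicts, best first, with "score" (0 to 1); they miss things now and then, are a little off and sometimes report something else, mostly with a low value. They report only what shows in the picture. A call takes as long as a camera call.
- ctrl.trace(camera, label): "mask" (384x512 bool, what is visible of it) and "uv" ([column, row] in pixels, amid what is visible of it).
The state is a dict: "clock": time; "joints": joint angles; "dq": joint speeds; "joint_efforts": joint torques, N m; "eef_pos": TCP position; "eef_rot": TCP orientation; "ft_force": force on the tool from outside, world axes, zero at the start; "torque": the same for the moment, N m; "finger_gap": finger opening in m; "finger_force": force on a finger pad.
Only numpy, scipy, OpenCV 4.12 (cv2) and the standard library are available. Lean on these libraries where they do the work, as an engineer would, in place of code of your own. Each camera call takes 0.05 s, during which the arm holds its last target. There are 200 camera calls.

## Working session

There is one attempt and no reset: what is moved stays moved. The work goes in short steps, Python scripts to look and compute and a shell command to move; the robot and the scene stay as the last step left them, time stands still between calls to the robot, and variables do not carry over. Pictures are saved under pics/ and viewed, at most 10 in all, crops included, and the job is handed in when it is done.

```bash
ls; mkdir -p pics; cat > h.py <<'E'
import numpy as np, cv2
from rig import ctrl
from scipy.spatial.transform import Rotation as R
def grab(n):
    f=ctrl.grab_frame(n); f['R']=cv2.Rodrigues(np.array(f['rvec'],float))[0]; f['t']=np.array(f['tvec'],float).ravel(); return f
def ray(f,uv):
    uv=np.atleast_2d(np.array(uv,float)); K=np.array([[f['fx'],0,f['cx']],[0,f['fy'],f['cy']],[0,0,1]])
    n=cv2.undistortPoints(uv.reshape(-1,1,2),K,np.array([f['k1'],0,0,0],float)).reshape(-1,2)
    return np.c_[n,np.ones(len(n))]
def atz(f,uv,z):
    d=ray(f,uv)@f['R']; c=-f['R'].T@f['t']; return c+d*((z-c[2])/d[:,2])[:,None]
def cloud(f,mask):
    v,u=np.nonzero(mask&(f['z_map']>0)); d=ray(f,np.c_[u,v])*f['z_map'][v,u][:,None]
    return (d-f['t'])@f['R']
def proj(f,P):
    P=np.atleast_2d(P); c=P@f['R'].T+f['t']; n=c[:,:2]/c[:,2:]; r2=(n**2).sum(1,keepdims=True)
    return n*(1+f['k1']*r2)*[f['fx'],f['fy']]+[f['cx'],f['cy']]
E
python3 - <<'E'
from h import *
s=ctrl.get_state(); print(s['clock'],s['eef_pos'],s['eef_rot'],s['finger_gap'])
for n in ['top','side']:
    f=grab(n); cv2.imwrite(f'pics/{n}1.png',f['color'])
    print(n,'cam',-f['R'].T@f['t'])
    for l in ['lamp_grip','lamp_lens','fly_head','paddle_top','power_box','vise','resin_bottle','thread_spool','bead_jar']:
        for k in ctrl.trace(n,l)[:2]:
            p=cloud(f,k['mask'])
            print(l,round(k['score'],2),np.round(k['uv']),len(p),np.round(np.median(p,0),3) if len(p) else '',np.round(p.min(0),3) if len(p) else '',np.round(p.max(0),3) if len(p) else '')
E
```

```text
pics
0.0 [ 0.15233392 -0.63119323  0.21557926] [-8.84374540e-04  9.92991799e-01  1.18179851e-01 -1.64040154e-04] 0.08498858937554847
top cam [4.55236988e-01 8.89519049e-04 1.16876131e+00]
lamp_grip 0.82 [265. 215.] 917 [ 0.485 -0.024  0.151] [ 0.426 -0.05   0.131] [0.544 0.    0.191]
lamp_lens 0.63 [261. 218.] 981 [ 0.486 -0.022  0.15 ] [ 0.426 -0.05   0.015] [0.546 0.    0.191]
fly_head 0.85 [355. 187.] 1171 [ 0.574 -0.253  0.014] [ 0.517 -0.314 -0.001] [ 0.634 -0.213  0.143]
paddle_top 0.68 [158. 159.] 258 [0.623 0.236 0.101] [0.601 0.215 0.006] [0.641 0.259 0.106]
power_box 0.71 [156. 185.] 1722 [0.563 0.233 0.111] [ 0.508  0.198 -0.003] [0.658 0.312 0.119]
vise 0.66 [354. 186.] 1197 [ 0.574 -0.253  0.014] [ 0.517 -0.314 -0.004] [ 0.634 -0.212  0.143]
vise 0.34 [317. 264.] 241 [ 0.375 -0.159  0.045] [ 0.354 -0.182  0.001] [ 0.393 -0.141  0.053]
resin_bottle 0.55 [161. 276.] 148 [0.346 0.23  0.051] [0.329 0.22  0.01 ] [0.359 0.248 0.08 ]
thread_spool 0.6 [245. 132.] 135 [0.707 0.019 0.037] [0.693 0.006 0.002] [0.724 0.034 0.043]
thread_spool 0.43 [317. 262.] 235 [ 0.375 -0.159  0.0
[... 656 characters left out ...]
4  0.259 0.102]
power_box 0.95 [213. 310.] 3816 [0.555 0.251 0.108] [ 0.506  0.154 -0.005] [0.676 0.283 0.113]
power_box 0.51 [266. 147.] 1106 [ 0.576 -0.254  0.011] [ 0.515 -0.416 -0.004] [ 0.635 -0.208  0.138]
vise 0.91 [266. 145.] 1065 [ 0.576 -0.254  0.011] [ 0.515 -0.402 -0.004] [ 0.63  -0.208  0.138]
resin_bottle 0.75 [328. 349.] 367 [0.343 0.244 0.048] [0.327 0.205 0.   ] [0.357 0.252 0.076]
thread_spool 0.7 [189. 213.] 247 [0.704 0.025 0.033] [ 0.69  -0.003 -0.003] [0.727 0.038 0.039]
thread_spool 0.35 [269. 145.] 1117 [ 0.576 -0.255  0.011] [ 0.515 -0.411 -0.006] [ 0.633 -0.208  0.138]
bead_jar 0.75 [339. 187.] 303 [ 0.372 -0.149  0.039] [ 0.353 -0.181  0.001] [ 0.391 -0.139  0.046]
```

```bash
python3 - <<'E'
import cv2,numpy as np
a=cv2.imread('pics/top1.png');b=cv2.imread('pics/side1.png')
x=cv2.resize(a[130:290,130:390],None,fx=3,fy=3)
cv2.imwrite('pics/topc.png',x)
x=cv2.resize(b[100:360,130:390],None,fx=2.3,fy=2.3)
cv2.imwrite('pics/sidec.png',x)
E
```

```text
(no output)
```

View pics/topc.png

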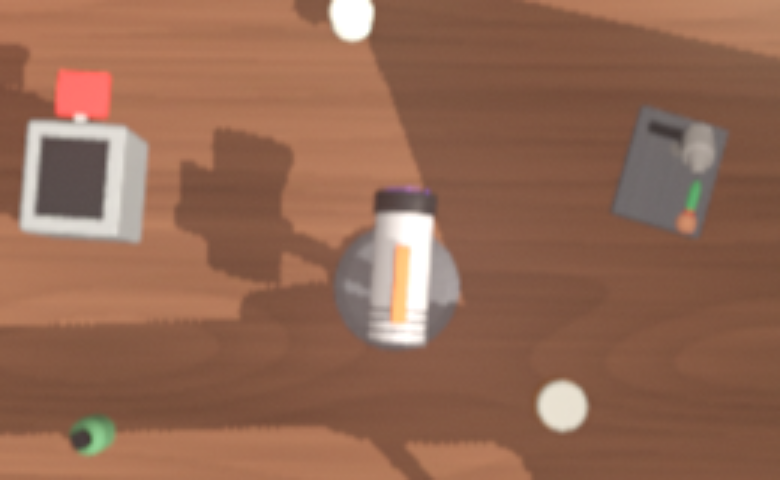

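View pics/sidec.png

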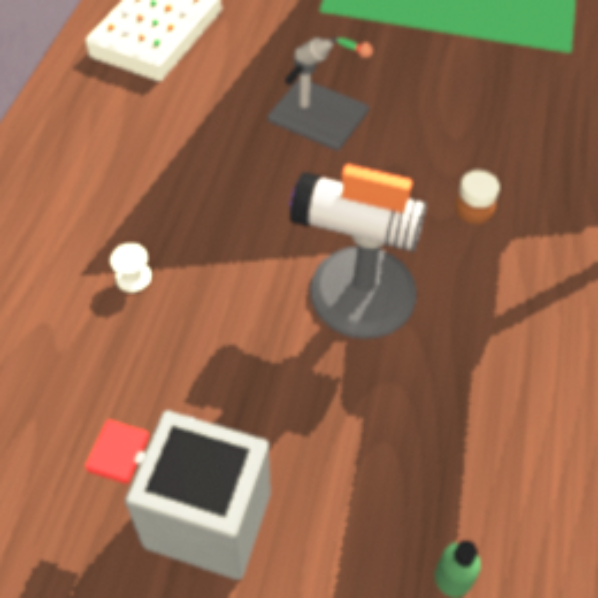

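Top view: the lamp is at about (263,225) and points up-image. The bead is at about (359,204), at the near right of the vise. The paddle is at (158,161), beyond the box. In the side view the bead is at about (289,121). Next I'll measure by colour.

```bash
python3 - <<'E'
from h import *
def tri(fs,uvs):
    A=np.zeros((3,3));b=np.zeros(3)
    for f,u in zip(fs,uvs):
        d=(ray(f,u)@f['R'])[0];d/=np.linalg.norm(d);c=-f['R'].T@f['t'];M=np.eye(3)-np.outer(d,d);A+=M;b+=M@c
    return np.linalg.solve(A,b)
fs=[grab('top'),grab('side')]
beads=[]
for f,n,bw,fw in zip(fs,['top','side'],[(350,195,368,213),(282,114,296,128)],[(254,205,274,245),(270,165,320,200)]):
    hsv=cv2.cvtColor(f['color'],cv2.COLOR_BGR2HSV)
    def box(w,m):
        z=np.zeros(m.shape,bool);z[w[1]:w[3],w[0]:w[2]]=1;return z&m
    H,S,V=[hsv[...,i].astype(int) for i in range(3)]
    B=f['color'].astype(int)
    m=box(bw,((H<14)&(B[...,2]>150)&(S>90)))
    v,u=np.nonzero(m);c=[u.mean(),v.mean()];print(n,'bead',len(u),c,u.min(),u.max(),v.min(),v.max(),atz(f,c,.13));beads.append(c)
    o=box(fw,(S>140)&(V>150)&(H>8)&(H<22))
    p=cloud(f,o);print('fin n',len(p),np.round(np.percentile(p[:,2],[5,50,95]),3))
    v,u=np.nonzero(o);print('uv',u.mean(),v.mean())
    q=atz(f,np.c_[u,v],.185)
    (cx,cy),(w,h),a=cv2.minAreaRect((q[:,:2]*1000).astype(np.float32));print('fin rect',cx,cy,w,h,a, q.mean(0))
    pc=q[:,:2]-q[:,:2].mean(0);U=np.linalg.svd(pc,full_matrices=False)[2];print('dir',U[0])
    r=(S>150)&(H<8)|(S>150)&(H>172)
    r=box((140,145,180,180) if n=='top' else (165,280,200,312),r&(B[...,2]>180))
    v,u=np.nonzero(r);q=atz(f,np.c_[u,v],.1);print('paddle',len(u),cv2.minAreaRect((q[:,:2]*1000).astype(np.float32)))
    t=ctrl.trace(n,'power_box')[0]['mask'];p=cloud(f,t);p=p[p[:,2]>.1];print('boxtop',cv2.minAreaRect((p[:,:2]*1000).astype(np.float32)))
print('bead tri',tri(fs,beads))
E
```

```text
top bead 42 [np.float64(358.45238095238096), np.float64(203.5952380952381)] 355 361 200 207 [[ 0.52268316 -0.24713562  0.13      ]]Traceback (most recent call last):
  File "<stdin>", line 18, in <module>
  File "h.py", line 13, in cloud
    v,u=np.nonzero(mask&(f['z_map']>0)); d=ray(f,np.c_[u,v])*f['z_map'][v,u][:,None]
                                           ~~~^^^^^^^^^^^^^^
  File "h.py", line 8, in ray
    n=cv2.undistortPoints(uv.reshape(-1,1,2),K,np.array([f['k1'],0,0,0],float)).reshape(-1,2)
      ~~~~~~~~~~~~~~~~~~~^^^^^^^^^^^^^^^^^^^^^^^^^^^^^^^^^^^^^^^^^^^^^^^^^^^^^^
cv2.error: OpenCV(4.12.0) /io/opencv/modules/calib3d/src/undistort.dispatch.cpp:347: error: (-215:Assertion failed) CV_IS_MAT(_src) && CV_IS_MAT(_dst) && (_src->rows == 1 || _src->cols == 1) && (_dst->rows == 1 || _dst->cols == 1) && _src->cols + _src->rows - 1 == _dst->rows + _dst->cols - 1 && (CV_MAT_TYPE(_src->type) == CV_32FC2 || CV_MAT_TYPE(_src->type) == CV_64FC2) && (CV_MAT_TYPE(_dst->type) == CV_32FC2 || CV_MAT_TYPE(_dst->type) == CV_64FC2) in function 'cvUndistortPointsInternal'
```

```bash
cat > m.py <<'E'
from h import *
def tri(fs,uvs):
    A=np.zeros((3,3));b=np.zeros(3)
    for f,u in zip(fs,uvs):
        d=(ray(f,u)@f['R'])[0];d/=np.linalg.norm(d);c=-f['R'].T@f['t'];M=np.eye(3)-np.outer(d,d);A+=M;b+=M@c
    return np.linalg.solve(A,b)
def box(w,m):
    z=np.zeros(m.shape,bool);z[w[1]:w[3],w[0]:w[2]]=1;return z&m
E
python3 - <<'E'
from m import *
fs=[grab('top'),grab('side')]
print(fs[0]['color'][225,263],fs[1]['color'][182,293])
beads=[];fins=[]
for f,n,bw,fw in zip(fs,['top','side'],[(350,195,368,213),(282,114,296,128)],[(254,205,274,245),(270,165,320,200)]):
    hsv=cv2.cvtColor(f['color'],cv2.COLOR_BGR2HSV)
    H,S,V=[hsv[...,i].astype(int) for i in range(3)]
    B=f['color'].astype(int)
    m=box(bw,((H<14)&(B[...,2]>150)&(S>90)))
    v,u=np.nonzero(m);c=[u.mean(),v.mean()];print(n,'bead',len(u),c,u.min(),u.max(),v.min(),v.max(),atz(f,c,.13));beads.append(c)
    o=box(fw,(B[...,2]>180)&(B[...,2]-B[...,0]>90))
    p=cloud(f,o);print('fin n',len(p),np.round(np.percentile(p[:,2],[5,50,95]),3))
    v,u=np.nonzero(o);print('uv',u.mean(),v.mean(),u.min(),u.max(),v.min(),v.max())
    q=atz(f,np.c_[u,v],.185)
    print('fin rect',cv2.minAreaRect((q[:,:2]*1000).astype(np.float32)), q.mean(0))
    pc=q[:,:2]-q[:,:2].mean(0);U=np.linalg.svd(pc,full_matrices=False)[2];print('dir',U[0])
    r=(S>130)&((H<8)|(H>172))
    r=box((140,145,180,180) if n=='top' else (165,280,200,312),r&(B[...,2]>180))
    v,u=np.nonzero(r);q=atz(f,np.c_[u,v],.1);print('paddle',len(u),cv2.minAreaRect((q[:,:2]*1000).astype(np.float32)))
    t=ctrl.trace(n,'power_box')[0]['mask'];p=cloud(f,t);p=p[p[:,2]>.107];print('boxtop',cv2.minAreaRect((p[:,:2]*1000).astype(np.float32)))
print('bead tri',tri(fs,beads))
E
```

```text
[129 203 255] [ 66 124 228]
top bead 42 [np.float64(358.45238095238096), np.float64(203.5952380952381)] 355 361 200 207 [[ 0.52268316 -0.24713562  0.13      ]]
fin n 113 [0.183 0.186 0.189]
uv 262.6991150442478 224.36283185840708 260 265 212 236
fin rect ((471.2492370605469, -21.096227645874023), (9.96824836730957, 53.7348747253418), 86.473388671875) [ 0.47052932 -0.02099622  0.185     ]
dir [-0.99813912  0.06097788]
paddle 297 ((623.5096435546875, 235.97796630859375), (39.51435089111328, 46.585777282714844), 0.5681778192520142)
boxtop ((569.5189819335938, 239.76771545410156), (79.62826538085938, 119.61969757080078), 87.57493591308594)
side bead 38 [np.float64(288.1578947368421), np.float64(121.21052631578948)] 285 291 118 124 [[ 0.52284792 -0.24617751  0.13      ]]
fin n 457 [-0.001  0.173  0.184]
uv 293.00435729847493 181.09803921568627 279 309 171 191
fin rect ((470.59014892578125, -9.17341423034668), (40.22705078125, 62.52287292480469), 86.45327758789062) [ 0.46892631 -0.00924644  0.185     ]
dir [-0.98695731  0.16098217]
paddle 525 ((622.3901977539062, 238.29885864257812), (46.59632873535156, 40.266563415527344), 87.29853820800781)
boxtop ((552.7760009765625, 241.70457458496094), (78.04368591308594, 88.79277038574219), 86.93059539794922)
bead tri [ 0.52288251 -0.24736602  0.12897966]
```

```bash
python3 -m crank '[[0.0266,-0.0305,-0.001,0,0,0],[0.0266,-0.0305,-0.001,0,0,0],[0.0266,-0.0305,-0.001,0,0,0],[0.0266,-0.0305,-0.001,0,0,0],[0.0266,-0.0305,-0.001,0,0,0],[0.0266,-0.0305,-0.001,0,0,0],[0.0266,-0.0305,-0.001,0,0,0],[0.0266,-0.0305,-0.001,0,0,0],[0.0266,-0.0305,-0.001,0,0,0],[0.0266,-0.0305,-0.001,0,0,0],[0.0266,-0.0305,-0.001,0,0,0],[0.0266,-0.0305,-0.001,0,0,0],[0.0266,-0.0305,-0.001,0,0,0],[0.0266,-0.0305,-0.001,0,0,0],[0.0266,-0.0305,-0.001,0,0,0],[0.0266,-0.0305,-0.001,0,0,0],[0.0266,-0.0305,-0.001,0,0,0],[0,0,0,0,0,-0.12],[0,0,0,0,0,-0.12],[0,0,0,0,0,-0.12]]' 0.085
python3 -c "
from h import *
s=ctrl.get_state();q=s['eef_rot'];x=R.from_quat(np.r_[q[1:],q[0]]).as_matrix();print(s['eef_pos'],np.arctan2(x[1,0],x[0,0]),x[:,2],s['joints'])"
```

```text
clock: 2.97
eef_pos: [0.4707, -0.0207, 0.2335]
eef_rot: [-0.0, 0.955, 0.298, 0.0]
ft_force: [-0.0, -1.0, -0.6]
finger_gap: 0.0847
finger_force: 0.0
[ 0.47069374 -0.02073948  0.23354825] 0.6048543263475685 [ 1.37808579e-04  4.61663014e-05 -9.99999989e-01] [ 0.36037985  0.24552158 -0.47524228  1.95532181  0.13508777  0.97117153
 -1.14506269]
```

```bash
python3 -m crank '[[0,0,0,0,0,-0.1237],[0,0,0,0,0,-0.1237],[0,0,0,0,0,-0.1237],[0,0,0,0,0,-0.1237],[0,0,0,0,0,-0.1237],[0,0,0,0,0,-0.1237],[0,0,0,0,0,-0.1237],[0,0,0,0,0,-0.1237],[0,0,0,0,0,-0.1237],[0,0,0,0,0,-0.1237],[0,0,0,0,0,-0.1237],[0,0,0,0,0,-0.1237],[0,0,0,0,0,-0.1237],[0,0,0,0,0,-0.1237],[0,0,0,0,0,-0.1237],[0,0,0,0,0,-0.1237],[0,0,0,0,0,-0.1237],[0,0,0,0,0,-0.1237],[0,0,0,0,0,-0.1237],[0,0,0,0,0,-0.1237]]'
cat > st.py <<'E'
from h import *
s=ctrl.get_state();q=s['eef_rot'];x=R.from_quat(np.r_[q[1:],q[0]]).as_matrix();print(s['eef_pos'],'yaw',np.arctan2(x[1,0],x[0,0]),x[:,2],s['joints'],s['ft_force'])
E
python3 st.py
python3 - <<'E'
from m import *
f=grab('wrist');cv2.imwrite('pics/w1.png',f['color'])
print(proj(f,[[.4705,-.021,.185],[.4705,-.021,.173]]))
B=f['color'].astype(int);o=(B[...,2]>180)&(B[...,2]-B[...,0]>90)&(B[...,1]>110)
v,u=np.nonzero(o);q=atz(f,np.c_[u,v],.185);print(len(u),cv2.minAreaRect((q[:,:2]*1000).astype(np.float32)))
E
```

```text
clock: 4.63
eef_pos: [0.4705, -0.0219, 0.2336]
eef_rot: [0.0, 0.032, 0.999, -0.0]
ft_force: [0.2, 0.2, 0.1]
finger_gap: 0.0848
finger_force: 0.0
[ 0.47045616 -0.02190929  0.23359503] yaw 3.076628422879602 [ 2.41333864e-04 -3.05812139e-04 -9.99999924e-01] [ 0.71909816  0.33740265 -0.91663941  1.938788    0.31478323  1.01512529
  1.16645832] [0.18375776 0.16350646 0.09018783]
[[260.35660929 209.27248439]
 [260.28687828 204.50602632]]
49168 ((491.65472412109375, -29.580154418945312), (476.4715881347656, 335.6540832519531), 86.34163665771484)
```

View pics/w1.png

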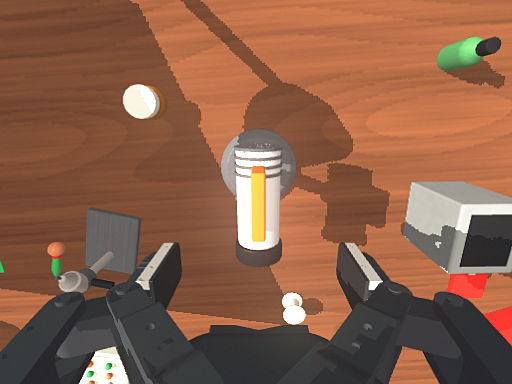

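The wrist view agrees. The fin is centred at about (258,206), where I predicted (260,209), and the bead is at (57,249). Descend and grip.

```bash
python3 -m crank '[[0,0,0.017,0,0,0],[0,0,0.017,0,0,0],[0,0,0.017,0,0,0],[0,0,0.0166,0,0,0],[0,0,0,0,0,0]]'
python3 -m crank '[[0,0,0,0,0,0],[0,0,0,0,0,0],[0,0,0,0,0,0],[0,0,0,0,0,0],[0,0,0,0,0,0],[0,0,0,0,0,0],[0,0,0,0,0,0],[0,0,0,0,0,0]]' 0.0 30
python3 st.py
python3 - <<'E'
from m import *
f=grab('wrist')
print(ray(f,[57,249])[0,:1],atz(f,[57,249],.13))
E
```

```text
clock: 5.1
eef_pos: [0.4684, -0.022, 0.1635]
eef_rot: [-0.002, 0.037, 0.999, 0.0]
ft_force: [-1.2, -0.8, -0.7]
finger_gap: 0.0848
finger_force: 0.0
clock: 5.77
eef_pos: [0.4707, -0.0225, 0.1664]
eef_rot: [0.0, 0.036, 0.999, -0.001]
ft_force: [-1.6, -2.5, 4.9]
finger_gap: 0.0106
finger_force: 29.8
[ 0.47067309 -0.02252854  0.16644623] yaw 3.07030159868712 [ 4.07349785e-04 -1.47862869e-03 -9.99998824e-01] [ 0.64858772  0.43439124 -0.8529947   2.00708929  0.42443776  0.88405399
  1.0646478 ] [-1.55610677 -2.53570083  4.93479046]
[-0.75606254] [[ 0.48877857 -0.18732786  0.13      ]]
```

```bash
python3 -m crank '[[0,0,0,0,0,0.05],[0,0,0,0,0,0.08],[0,0,0,0,0,0.08],[0,0,0,0,0,0.08],[0,0,0,0,0,0.08],[0,0,0,0,0,0.08],[0,0,0,0,0,0.08],[0,0,0,0,0,0.08],[0,0,0,0,0,0.08],[0,0,0,0,0,0.08],[0,0,0,0,0,0.08],[0,0,0,0,0,0.08],[0,0,0,0,0,0.08],[0,0,0,0,0,0.08],[0,0,0,0,0,0.08],[0,0,0,0,0,0.08],[0,0,0,0,0,0.022],[0,0,0,0,0,0],[0,0,0,0,0,0]]'
python3 st.py
python3 - <<'E'
from m import *
for n in ['wrist','top','side']:
    f=grab(n);cv2.imwrite(f'pics/{n}2.png',f['color'])
E
```

```text
clock: 7.4
eef_pos: [0.4702, -0.023, 0.1664]
eef_rot: [0.0, 0.622, 0.783, -0.001]
ft_force: [-1.6, -3.7, 6.9]
finger_gap: 0.0105
finger_force: 29.9
[ 0.47023465 -0.02301853  0.16639236] yaw 1.7978775463162855 [-3.97256773e-04 -2.04934355e-03 -9.99997821e-01] [ 0.4279856   0.36004228 -0.56883355  2.01835277  0.26185206  0.83402386
 -0.06241085] [-1.61307936 -3.72283856  6.90108856]
```

View pics/wrist2.png

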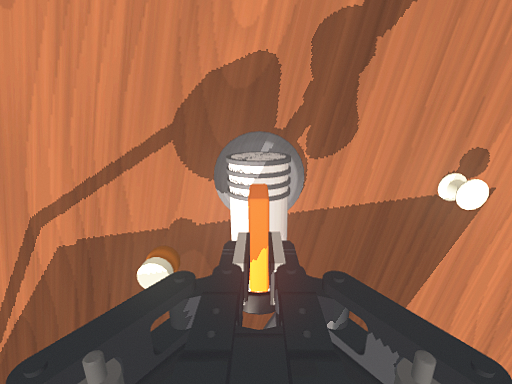

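The lamp has turned with the grip, and the fin at (260,240) is aligned with the pads. Release, go up and verify.

```bash
python3 -m crank '[[0,0,0,0,0,0],[0,0,0,0,0,0],[0,0,0,0,0,0],[0,0,0,0,0,0],[0,0,0,0,0,0],[0,0,-0.02,0,0,0],[0,0,-0.03,0,0,0],[0,0,-0.03,0,0,0],[-0.03,0,0,0,0,0],[-0.03,0,0,0,0,0],[-0.03,0,0,0,0,0],[-0.03,0,0,0,0,0],[0,0,0,0,0,0]]' 0.05
python3 st.py
cat > v.py <<'E'
from m import *
import sys
for n in ['top','side','wrist']:
    f=grab(n);cv2.imwrite(f'pics/{n}{sys.argv[1]}.png',f['color'])
    print(n,'axis/bead px',np.round(proj(f,[[.4705,-.0215,.185],[.5228,-.247,.13]]),1).tolist())
    for l in ['lamp_grip','fly_head']:
        for k in ctrl.trace(n,l)[:1]: print(l,k['score'],k['uv'])
    B=f['color'].astype(int);o=(B[...,2]>180)&(B[...,2]-B[...,0]>90)&(B[...,1]>110)
    t=ctrl.trace(n,'lamp_grip')
    if t:
        p=cloud(f,t[0]['mask']);h=p[(p[:,2]>.12)&(p[:,2]<.152)];print('housing',len(h),cv2.minAreaRect((h[:,:2]*1000).astype(np.float32)))
        pf=cloud(f,t[0]['mask']&o);pf=pf[pf[:,2]>.155]
        if len(pf)>5:
            c=pf[:,:2].mean(0);U=np.linalg.svd(pf[:,:2]-c,full_matrices=False)[2][0];print('fin',len(pf),c,np.arctan(U[1]/U[0]))
E
python3 v.py 3
python3 - <<'E'
import cv2,numpy as np
a=cv2.imread('pics/top3.png');x=cv2.resize(a[130:290,240:400],None,fx=3.5,fy=3.5,interpolation=cv2.INTER_CUBIC);cv2.imwrite('pics/top3c.png',x)
E
```

```text
clock: 8.63
eef_pos: [0.4979, -0.1455, 0.2456]
eef_rot: [0.001, 0.625, 0.78, -0.001]
ft_force: [-0.0, -0.4, 0.6]
finger_gap: 0.0501
finger_force: 0.0
[ 0.49789009 -0.14552074  0.24557958] yaw 1.790783081864839 [ 2.58867540e-04 -2.70131325e-03 -9.99996318e-01] [ 0.62625579  0.32583353 -0.52662527  1.82894204  0.19120278  1.0359649
  0.24453752] [-0.03179039 -0.36245994  0.57837008]
top axis/bead px [[262.9, 224.4], [358.4, 203.5]]
lamp_grip 0.73 [273.5, 221.6]
housing 605 ((474.597412109375, -36.76242446899414), (48.52702331542969, 119.14400482177734), 13.998686790466309)
fin 118 [ 0.4709633  -0.02116691] -1.3263102330759948
side axis/bead px [[293.4, 176.4], [288.2, 121.0]]
lamp_grip 0.67 [289.9, 188.2]
fly_head 0.68 [266.3, 144.2]
housing 782 ((472.53717041015625, -34.411415100097656), (46.589683532714844, 118.83316802978516), 14.287263870239258)
fin 175 [ 0.46999071 -0.01483587] -1.3178639082251928
wrist axis/bead px [[258.5, 49.1], [258.2, 279.8]]
lamp_grip 0.62 [258.4, 73.1]
fly_head 0.77 [283.2, 252.7]
housing 5165 ((473.1456298828125, -37.24604034423828), (49.02410125732422, 119.35489654541016), 13.796183586120605)
fin 1381 [ 0.47036743 -0.02284386] -1.3357262833020567
```

View pics/top3c.png

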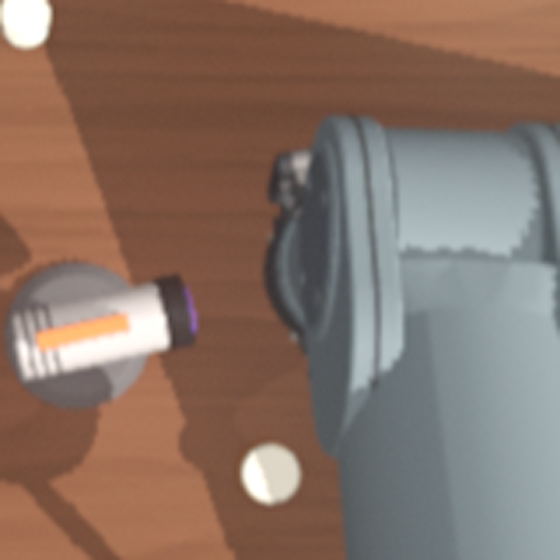

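View pics/wrist3.png

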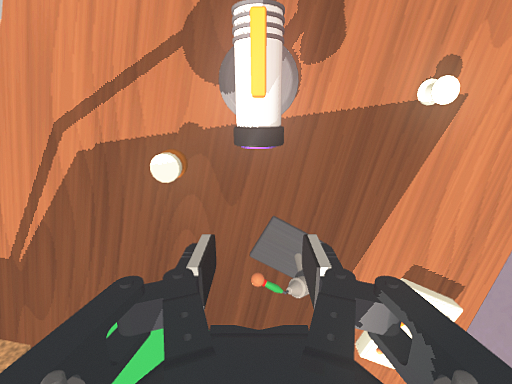

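```bash
python3 - <<'E'
from m import *
f=grab('wrist')
B=f['color'].astype(int)
hsv=cv2.cvtColor(f['color'],cv2.COLOR_BGR2HSV)
# bead colour
bead=(B[...,2]>120)&(B[...,2]-B[...,0]>60);bead=box((235,262,285,300),bead)
v,u=np.nonzero(bead);print('bead',len(u),u.mean(),v.mean(),u.min(),u.max(),v.min(),v.max())
print('bead@.13',atz(f,[u.mean(),v.mean()],.13))
pb=cloud(f,bead);print(np.percentile(pb[:,2],[5,50,95]),np.median(pb,0))
o=(B[...,2]>180)&(B[...,2]-B[...,0]>90)&(B[...,1]>110)&ctrl.trace('wrist','lamp_grip')[0]['mask']
p=cloud(f,o);print('finz',np.percentile(p[:,2],[5,50,95]));v,u=np.nonzero(o&(f['z_map']>0));k=p[:,2]>.180
q=atz(f,np.c_[u,v][k],.185)[:,:2];c=q.mean(0);U=np.linalg.svd(q-c,full_matrices=False)[2][0];print(k.sum(),c,U,np.arctan(U[1]/U[0]),cv2.minAreaRect((q*1000).astype(np.float32)))
E
```

```text
bead 1542 256.1822308690013 281.0440985732815 235 284 262 299
bead@.13 [[ 0.52077711 -0.24997228  0.13      ]]
[-0.00208131 -0.00078407  0.13407861] [ 0.53028704 -0.33161626 -0.00078407]
finz [0.18185652 0.18395118 0.18511312]
1367 [ 0.47031182 -0.02263284] [ 0.23339152 -0.97238284] -1.3352322483467933 ((470.4483337402344, -24.117319107055664), (10.781933784484863, 59.29399871826172), 13.485630989074707)
```

The wrist view shows fin, lens (259,147) and bead (258,280) on one line; the fit gives fin −1.335 rad against −1.341 rad needed, about 1 mm at the bead. The lamp is aimed, so next is the paddle.

```bash
python3 -m crank '[[0.0314,0.019,0,0,0,0],[0.0314,0.019,0,0,0,0],[0.0314,0.019,0,0,0,0],[0.0314,0.019,0,0,0,0],[0.0314,0.019,0,0,0,0],[0.0314,0.019,0,0,0,0],[0.0314,0.019,0,0,0,0],[0.0314,0.019,0,0,0,0],[0.0314,0.019,0,0,0,0],[0.0314,0.019,0,0,0,0],[0.0314,0.019,0,0,0,0],[0,0,0,0,0,-0.11],[0,0,0,0,0,-0.12],[0,0,0,0,0,-0.12],[0,0,0,0,0,-0.12],[0,0,0,0,0,-0.12],[0,0,0,0,0,-0.12],[0,0,0,0,0,-0.12],[0,0,0,0,0,-0.12]]' 0.0 30
python3 -m crank '[[0,0,0,0,0,-0.12],[0,0,0,0,0,-0.12],[0,0,0,0,0,-0.11],[0,0,0,0,0,0],[0,0,0,0,0,0]]'
python3 st.py
python3 - <<'E'
from m import *
print(ctrl.tcp_to_tips)
f=grab('wrist');cv2.imwrite('pics/w4.png',f['color'])
t=ctrl.trace('wrist','paddle_top')
print([(k['score'],k['uv']) for k in t])
if t:
    p=cloud(f,t[0]['mask']);k=(p[:,2]>.09)&(p[:,2]<.106);print(k.sum(),cv2.minAreaRect((p[k,:2]*1000).astype(np.float32)))
t=ctrl.trace('wrist','power_box')
if t:
    p=cloud(f,t[0]['mask']);k=(p[:,2]>.1);print(k.sum(),cv2.minAreaRect((p[k,:2]*1000).astype(np.float32)))
E
```

```text
clock: 10.92
eef_pos: [0.6231, 0.2449, 0.2457]
eef_rot: [-0.0, 0.192, 0.981, -0.0]
ft_force: [-0.4, -0.2, -0.6]
finger_gap: -0.0001
finger_force: 0.0
clock: 11.33
eef_pos: [0.623, 0.2449, 0.2456]
eef_rot: [-0.0, 0.023, 1.0, 0.0]
ft_force: [-1.2, -0.4, -0.4]
finger_gap: 0.0003
finger_force: 0.0
[0.62304868 0.24492725 0.24561277] yaw 3.095251219284379 [-5.45004803e-04  2.02823920e-04 -9.99999831e-01] [ 0.08032906  0.69245624 -0.85339171  1.41341419  0.52684641  1.27271784
  0.71253629] [-1.19107662 -0.42283025 -0.38224159]
0.008
[(0.83, [252.4, 177.8])]
1093 ((619.992431640625, 236.61810302734375), (40.05548858642578, 40.43251419067383), 87.65277862548828)
6582 ((574.4398803710938, 238.81680297851562), (80.18914794921875, 130.19024658203125), 87.05416107177734)
```

View pics/w4.png

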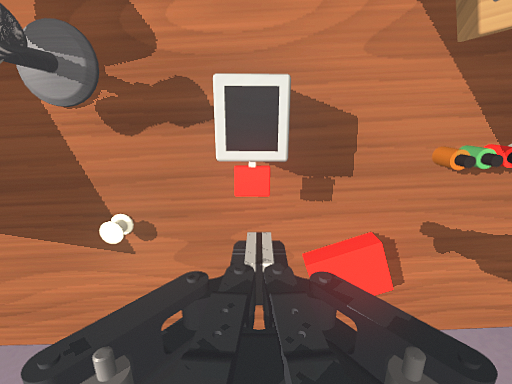

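```bash
python3 - <<'E'
from m import *
f=grab('wrist');B=f['color'].astype(int)
m=box((300,225,400,300),(B[...,2]>120)&(B[...,1]<60));p=cloud(f,m);print(len(p),np.percentile(p,[2,50,98],axis=0))
E
python3 -m crank '[[-0.0012,-0.004,0.02,0,0,0],[-0.0012,-0.004,0.03,0,0,0],[0,0,0.02,0,0,0],[0,0,0,0,0,0],[0,0,0,0,0,0]]'
```

```text
950 [[0.61289826 0.27601646 0.00302595]
 [0.75593546 0.36598169 0.02258554]
 [0.7737899  0.42688919 0.30900864]]
clock: 11.95
eef_pos: [0.6246, 0.2368, 0.1754]
eef_rot: [-0.001, 0.022, 1.0, -0.0]
ft_force: [0.4, 0.2, 1.0]
finger_gap: -0.0001
finger_force: 0.0
```

```bash
python3 -m crank '[[0,0,0.02,0,0,0],[0,0,0.02,0,0,0],[0,0,0.015,0,0,0],[0,0,0.009,0,0,0],[0,0,0,0,0,0],[0,0,0,0,0,0]]'
python3 -m crank '[[0,0,0.002,0,0,0],[0,0,0.002,0,0,0],[0,0,0.002,0,0,0],[0,0,0,0,0,0],[0,0,0,0,0,0]]'
python3 -m crank '[[0,0,0.002,0,0,0],[0,0,0.002,0,0,0],[0,0,0.002,0,0,0],[0,0,0,0,0,0],[0,0,0,0,0,0]]'
```

```text
clock: 12.45
eef_pos: [0.6254, 0.2374, 0.1126]
eef_rot: [0.0, 0.021, 1.0, 0.0]
ft_force: [0.1, 0.4, 0.6]
finger_gap: 0.0001
finger_force: 0.0
clock: 12.87
eef_pos: [0.6252, 0.237, 0.106]
eef_rot: [0.0, 0.021, 1.0, 0.0]
ft_force: [0.2, 0.0, -0.4]
finger_gap: 0.0003
finger_force: 0.0
clock: 13.28
eef_pos: [0.6249, 0.2369, 0.0996]
eef_rot: [-0.0, 0.021, 1.0, -0.0]
ft_force: [0.2, 0.2, -0.1]
finger_gap: -0.0002
finger_force: 0.0
```

There's no contact force although the tips should be 8 mm into the paddle. Look before pushing on.

```bash
python3 - <<'E'
from m import *
o=[]
for n in ['side','wrist','top']:
    f=grab(n);cv2.imwrite(f'pics/{n}5.png',f['color'])
    t=ctrl.trace(n,'paddle_top')
    print(n,proj(f,[[.6249,.2369,.0916],[.622,.237,.1]]).round(0).tolist())
    for k in t[:1]:
        p=cloud(f,k['mask']);print(k['score'],k['uv'],len(p),np.percentile(p,[5,50,95],axis=0).round(3).tolist())
    if n=='side': o.append(cv2.resize(f['color'][220:370,110:260],(400,400),interpolation=cv2.INTER_CUBIC))
    if n=='wrist': o.append(cv2.resize(f['color'][120:320,156:356],(400,400),interpolation=cv2.INTER_CUBIC))
cv2.imwrite('pics/c5.png',np.hstack(o))
E
```

```text
side [[180.0, 296.0], [181.0, 295.0]]
0.71 [184.7, 302.4] 281 [[0.605, 0.222, 0.095], [0.615, 0.245, 0.098], [0.633, 0.258, 0.101]]
wrist [[259.0, 230.0], [259.0, 231.0]]
0.61 [258.8, 219.5] 2589 [[0.605, 0.217, 0.094], [0.615, 0.236, 0.099], [0.633, 0.255, 0.1]]
top [[158.0, 161.0], [157.0, 162.0]]
```

View pics/c5.png

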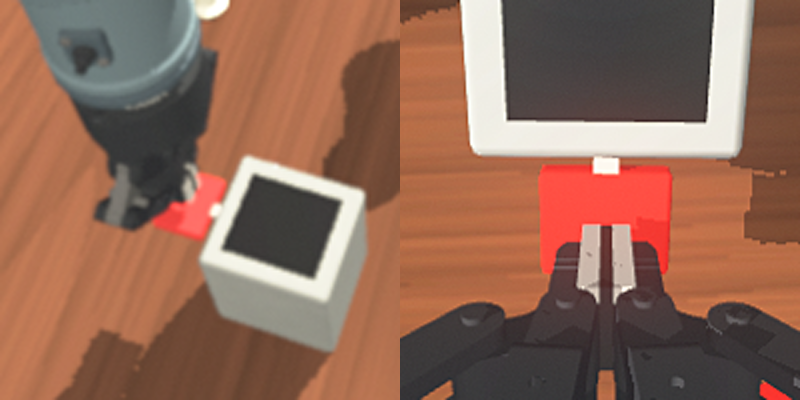

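```bash
python3 st.py; python3 - <<'E'
from m import *
f=grab('wrist')
for v in range(222,262,4):
    m=np.zeros((384,512),bool);m[v,246:270:3]=1
    print(v,cloud(f,m)[:,[0,2]].round(3).tolist())
E
```

```text
[0.62512654 0.23705515 0.09996786] yaw 3.0988562488766966 [ 8.37612646e-05  7.98037351e-05 -9.99999993e-01] [ 0.05623217  0.83645986 -0.77174287  1.53278646  0.64377934  1.03998078
  0.64349479] [-0.57479573 -0.24832651  0.34065842]
222 [[0.616, 0.099], [0.616, 0.099], [0.616, 0.099], [0.616, 0.099], [0.617, 0.099], [0.616, 0.1], [0.617, 0.099], [0.616, 0.1]]
226 [[0.619, 0.098], [0.619, 0.1], [0.619, 0.098], [0.619, 0.1], [0.619, 0.099], [0.619, 0.099], [0.62, 0.098], [0.62, 0.099]]
230 [[0.621, 0.1], [0.621, 0.1], [0.621, 0.1], [0.622, 0.1], [0.622, 0.099], [0.622, 0.099], [0.622, 0.099], [0.622, 0.099]]
234 [[0.625, 0.099], [0.614, 0.122], [0.615, 0.12], [0.614, 0.121], [0.614, 0.121], [0.615, 0.121], [0.614, 0.122], [0.614, 0.122]]
238 [[0.627, 0.098], [0.614, 0.127], [0.614, 0.126], [0.614, 0.126], [0.614, 0.126], [0.614, 0.126], [0.615, 0.126], [0.614, 0.127]]
242 [[0.615, 0.13], [0.614, 0.131], [0.614, 0.131], [0.614, 0.131], [0.614, 0.131], [0.615, 0.13], [0.615, 0.131], [0.614, 0.131]]
246 [[0.614, 0.135], [0.614, 0.136], [0.614, 0.136], [0.614, 0.136], [0.615, 0.134], [0.615, 0.135], [0.614, 0.135], [0.615, 0.135]]
250 [[0.614, 0.139], [0.615, 0.139], [0.615, 0.139], [0.614, 0.14], [0.614, 0.139], [0.615, 0.138], [0.615, 0.139], [0.614, 0.14]]
254 [[0.614, 0.143], [0.614, 0.143], [0.614, 0.144], [0.614, 0.143], [0.615, 0.143], [0.615, 0.143], [0.614, 0.144], [0.614, 0.143]]
258 [[0.614, 0.147], [0.614, 0.147], [0.615, 0.146], [0.614, 0.147], [0.615, 0.147], [0.615, 0.147], [0.614, 0.147], [0.614, 0.148]]
```

```bash
python3 - <<'E'
from m import *
f=grab('side')
print(proj(f,[[.625,.237,.0916],[.625,.237,.118],[.614,.237,.118],[.614,.237,.0916]]).round(0).tolist())
for v in range(276,310,3):
    m=np.zeros((384,512),bool);m[v,168:196:4]=1
    print(v,[(p*1000).astype(int).tolist() for p in cloud(f,m)], f['color'][v,168:196:4,2].tolist())
E
python3 -m crank '[[0,0,0.002,0,0,0],[0,0,0.002,0,0,0],[0,0,0,0,0,0],[0,0,0,0,0,0]]'
```

```text
[[180.0, 296.0], [178.0, 290.0], [184.0, 292.0], [186.0, 298.0]]
276 [[605, 268, 247], [600, 265, 245], [606, 251, 212], [612, 234, 175], [662, 158, 0], [654, 155, -1], [645, 154, 0]] [56, 59, 53, 54, 146, 174, 176]
279 [[614, 260, 216], [610, 256, 210], [606, 253, 207], [613, 234, 165], [660, 164, -1], [651, 162, -1], [643, 160, -2]] [47, 55, 55, 58, 166, 178, 177]
282 [[614, 262, 211], [614, 255, 194], [608, 253, 194], [616, 234, 152], [657, 171, -2], [649, 169, 0], [640, 167, 0]] [45, 51, 58, 161, 155, 182, 178]
285 [[615, 264, 203], [618, 253, 178], [610, 253, 182], [613, 240, 154], [624, 217, 98], [647, 175, -2], [638, 173, -1]] [48, 53, 56, 89, 254, 231, 179]
288 [[625, 256, 168], [619, 254, 167], [613, 252, 166], [614, 241, 143], [613, 233, 126], [614, 221, 99], [607, 219, 100]] [54, 52, 56, 175, 253, 255, 255]
291 [[623, 261, 169], [617, 259, 167], [618, 249, 146], [614, 244, 136], [614, 235, 117], [612, 226, 98], [605, 224, 99]] [58, 45, 47, 194, 255, 255, 255]
294 [[617, 270, 181], [614, 265, 171], [619, 251, 137], [616, 244, 124], [617, 233, 99], [609, 232, 100], [604, 228
[... 255 characters left out ...]
45, 98], [613, 244, 98], [606, 242, 99], [597, 242, 104]] [98, 237, 241, 255, 255, 255, 234]
303 [[639, 256, 98], [631, 255, 99], [625, 253, 98], [617, 251, 100], [611, 249, 99], [606, 245, 92], [594, 249, 108]] [242, 241, 242, 255, 255, 238, 243]
306 [[669, 229, 0], [632, 257, 90], [623, 257, 97], [616, 256, 99], [609, 254, 97], [630, 218, -2], [593, 253, 107]] [176, 211, 244, 255, 255, 179, 246]
309 [[667, 235, -1], [659, 233, -1], [650, 232, 1], [643, 228, -1], [608, 258, 95], [597, 260, 107], [590, 260, 110]] [176, 177, 183, 196, 229, 209, 245]
clock: 14.02
eef_pos: [0.6249, 0.2369, 0.0956]
eef_rot: [-0.0, 0.021, 1.0, -0.0]
ft_force: [-0.5, 0.1, 0.0]
finger_gap: -0.0003
finger_force: 0.0
```

Both cameras put the actual tip about 18 mm above the reported TCP, with the paddle still up at 0.099. So I'll calibrate by contact force, going on down gently.

```bash
python3 -m crank '[[0,0,0.003,0,0,0],[0,0,0.003,0,0,0],[0,0,0.003,0,0,0],[0,0,0,0,0,0],[0,0,0,0,0,0]]'
python3 -m crank '[[0,0,0.001,0,0,0],[0,0,0.001,0,0,0],[0,0,0,0,0,0],[0,0,0,0,0,0]]'
python3 -m crank '[[0,0,0.001,0,0,0],[0,0,0.001,0,0,0],[0,0,0,0,0,0],[0,0,0,0,0,0]]'
python3 -m crank '[[0,0,0.001,0,0,0],[0,0,0.001,0,0,0],[0,0,0,0,0,0],[0,0,0,0,0,0]]'
```

```text
clock: 14.43
eef_pos: [0.6249, 0.2369, 0.0865]
eef_rot: [-0.0, 0.021, 1.0, -0.0]
ft_force: [0.9, 0.5, 0.1]
finger_gap: -0.0002
finger_force: 0.0
clock: 14.77
eef_pos: [0.6252, 0.2372, 0.0853]
eef_rot: [0.0, 0.021, 1.0, 0.0]
ft_force: [-0.4, -0.5, 3.5]
finger_gap: -0.0001
finger_force: 1.8
clock: 15.1
eef_pos: [0.6253, 0.2372, 0.0836]
eef_rot: [0.0, 0.021, 1.0, 0.0]
ft_force: [-1.4, -0.5, 7.1]
finger_gap: -0.0
finger_force: 3.6
clock: 15.43
eef_pos: [0.6253, 0.2371, 0.0813]
eef_rot: [0.0, 0.021, 1.0, 0.0]
ft_force: [-1.0, -0.2, 5.3]
finger_gap: 0.0002
finger_force: 2.4
```

Contact is at TCP z ≈ 0.086, and the force profile fits (peak at about 2.5 mm, back to the spring line at 5 mm). So the third click should come near TCP z ≈ 0.056. Continue in small steps and watch the force.

```bash
for i in 1; do python3 -m crank '[[0,0,0.001,0,0,0],[0,0,0.001,0,0,0],[0,0,0,0,0,0]]'|grep -E 'pos|ft'
python3 -m crank '[[0,0,0.001,0,0,0],[0,0,0.001,0,0,0],[0,0,0,0,0,0]]'|grep -E 'pos|ft'
python3 -m crank '[[0,0,0.001,0,0,0],[0,0,0.001,0,0,0],[0,0,0,0,0,0]]'|grep -E 'pos|ft'
python3 -m crank '[[0,0,0.001,0,0,0],[0,0,0.001,0,0,0],[0,0,0,0,0,0]]'|grep -E 'pos|ft'
python3 -m crank '[[0,0,0.001,0,0,0],[0,0,0.001,0,0,0],[0,0,0,0,0,0]]'|grep -E 'pos|ft'
python3 -m crank '[[0,0,0.001,0,0,0],[0,0,0.001,0,0,0],[0,0,0,0,0,0]]'|grep -E 'pos|ft'
python3 -m crank '[[0,0,0.001,0,0,0],[0,0,0.001,0,0,0],[0,0,0,0,0,0]]'|grep -E 'pos|ft'
python3 -m crank '[[0,0,0.001,0,0,0],[0,0,0.001,0,0,0],[0,0,0,0,0,0]]'; done
python3 - <<'E'
from m import *
for n in ['side','wrist']:
    f=grab(n)
    for k in ctrl.trace(n,'paddle_top')[:1]:
        p=cloud(f,k['mask']);print(n,k['score'],len(p),np.percentile(p[:,2],[10,25,50,75,90]).round(4))
E
```

```text
eef_pos: [0.6253, 0.2371, 0.0789]
ft_force: [-1.1, -0.3, 4.1]
eef_pos: [0.6253, 0.2371, 0.0767]
ft_force: [-0.3, 0.3, 3.0]
eef_pos: [0.6253, 0.2371, 0.075]
ft_force: [0.2, -0.3, 6.2]
eef_pos: [0.6253, 0.2372, 0.0736]
ft_force: [-1.8, -1.6, 9.6]
eef_pos: [0.6253, 0.2371, 0.0712]
ft_force: [-0.6, -1.1, 6.0]
eef_pos: [0.6253, 0.2371, 0.0691]
ft_force: [-0.1, -0.4, 6.1]
eef_pos: [0.6253, 0.2371, 0.067]
ft_force: [-0.8, -0.8, 5.0]
clock: 17.43
eef_pos: [0.6253, 0.2372, 0.0652]
eef_rot: [0.0, 0.021, 1.0, 0.0]
ft_force: [-1.1, -0.9, 7.4]
finger_gap: -0.0001
finger_force: 3.8
side 0.62 1223 [0.1177 0.1364 0.1455 0.151  0.182 ]
wrist 0.88 1573 [0.0783 0.0786 0.079  0.0794 0.0798]
```

Paddle top now measures 0.079 (wrist depth), so the second click is at TCP z ≈ 0.0652. That puts the third at ≈ 0.055.

```bash
python3 -m crank '[[0,0,0.001,0,0,0],[0,0,0.001,0,0,0],[0,0,0.001,0,0,0],[0,0,0.001,0,0,0],[0,0,0.001,0,0,0],[0,0,0.001,0,0,0],[0,0,0,0,0,0]]'|grep -E 'pos|ft'
python3 -m crank '[[0,0,0.001,0,0,0],[0,0,0.001,0,0,0],[0,0,0,0,0,0],[0,0,0,0,0,0]]'|grep -E 'pos|ft'
python3 -m crank '[[0,0,0.001,0,0,0],[0,0,0,0,0,0],[0,0,0,0,0,0]]'|grep -E 'pos|ft'
python3 -m crank '[[0,0,0.001,0,0,0],[0,0,0,0,0,0],[0,0,0,0,0,0],[0,0,0,0,0,0]]'
python3 - <<'E'
from m import *
f=grab('wrist');cv2.imwrite('pics/w6.png',f['color'])
for k in ctrl.trace('wrist','paddle_top')[:1]:
        p=cloud(f,k['mask']);print(k['score'],len(p),np.percentile(p[:,2],[10,25,50,75,90]).round(4))
E
```

```text
eef_pos: [0.6253, 0.2372, 0.0594]
ft_force: [-1.6, -1.3, 8.8]
eef_pos: [0.6252, 0.2371, 0.0573]
ft_force: [-1.6, -0.0, 8.2]
eef_pos: [0.6253, 0.2371, 0.0563]
ft_force: [-1.4, -1.9, 7.2]
clock: 19.13
eef_pos: [0.6253, 0.2372, 0.0557]
eef_rot: [0.0, 0.021, 1.0, 0.0]
ft_force: [-1.6, -1.0, 9.2]
finger_gap: 0.0006
finger_force: 4.7
0.67 1075 [0.0684 0.0689 0.0693 0.0698 0.0702]
```

```bash
python3 -m crank '[[0,0,0.0008,0,0,0],[0,0,0,0,0,0],[0,0,0,0,0,0],[0,0,0,0,0,0],[0,0,0,0,0,0]]'
python3 - <<'E'
from m import *
f=grab('wrist');cv2.imwrite('pics/w7.png',f['color'])
for k in ctrl.trace('wrist','paddle_top')[:1]:
        p=cloud(f,k['mask']);print(k['score'],len(p),np.percentile(p[:,2],[10,25,50,75,90]).round(4))
f=grab('top');B=f['color'].astype(int);
for k in ctrl.trace('top','lamp_grip')[:1]:
    p=cloud(f,k['mask']);h=p[(p[:,2]>.12)&(p[:,2]<.152)];print('housing',cv2.minAreaRect((h[:,:2]*1000).astype(np.float32)))
E
python3 st.py
```

```text
clock: 19.65
eef_pos: [0.6253, 0.2371, 0.0549]
eef_rot: [0.0, 0.021, 1.0, 0.0]
ft_force: [-1.8, -1.3, 9.8]
finger_gap: 0.0
finger_force: 4.8
0.74 854 [0.0678 0.0682 0.0686 0.069  0.0693]
housing ((486.98974609375, -81.35669708251953), (46.733577728271484, 30.23545265197754), 34.814029693603516)
[0.62526125 0.23717488 0.05487828] yaw 3.098813294892162 [ 4.65049429e-04  7.67599673e-06 -9.99999892e-01] [ 0.03818568  0.88999047 -0.73901293  1.54972117  0.68488831  0.97495593
  0.6158923 ] [-2.16345121 -0.96644004  9.11507485]
```

```bash
python3 v.py 8 | grep -E 'side|hous|fin'; python3 - <<'E'
from h import *
a=cv2.imread('pics/side3.png')[150:240,255:320];b=cv2.imread('pics/side8.png')[150:240,255:320]
c=cv2.imread('pics/w7.png')[100:300,150:370]
print(np.abs(a.astype(int)-b).mean())
cv2.imwrite('pics/c8.png',np.hstack([cv2.resize(x,(w,400)) for x,w in [(a,180),(b,180),(c,440)]]))
E
```

```text
housing 139 ((486.83380126953125, -82.28976440429688), (50.8643798828125, 32.39255905151367), 35.26753234863281)Traceback (most recent call last):
  File "v.py", line 12, in <module>
    pf=cloud(f,t[0]['mask']&o);pf=pf[pf[:,2]>.155]
  File "h.py", line 13, in cloud
    v,u=np.nonzero(mask&(f['z_map']>0)); d=ray(f,np.c_[u,v])*f['z_map'][v,u][:,None]
                                           ~~~^^^^^^^^^^^^^^
  File "h.py", line 8, in ray
    n=cv2.undistortPoints(uv.reshape(-1,1,2),K,np.array([f['k1'],0,0,0],float)).reshape(-1,2)
      ~~~~~~~~~~~~~~~~~~~^^^^^^^^^^^^^^^^^^^^^^^^^^^^^^^^^^^^^^^^^^^^^^^^^^^^^^
cv2.error: OpenCV(4.12.0) /io/opencv/modules/calib3d/src/undistort.dispatch.cpp:347: error: (-215:Assertion failed) CV_IS_MAT(_src) && CV_IS_MAT(_dst) && (_src->rows == 1 || _src->cols == 1) && (_dst->rows == 1 || _dst->cols == 1) && _src->cols + _src->rows - 1 == _dst->rows + _dst->cols - 1 && (CV_MAT_TYPE(_src->type) == CV_32FC2 || CV_MAT_TYPE(_src->type) == CV_64FC2) && (CV_MAT_TYPE(_dst->type) == CV_32FC2 || CV_MAT_TYPE(_dst->type) == CV_64FC2) in function 'cvUndistortPointsInternal'

[ WARN:0@0.326] global loadsave.cpp:275 findDecoder imread_('pics/side8.png'): can't open/read file: check file path/integrity
Traceback (most recent call last):
TypeError: 'NoneType' object is not subscriptable
```

```bash
python3 - <<'E'
from h import *
f=grab('side')['color']
a=cv2.imread('pics/side3.png')[150:240,255:320];b=f[150:240,255:320]
c=cv2.imread('pics/w7.png')[100:300,150:370]
print(np.abs(a.astype(int)-b).mean())
cv2.imwrite('pics/c8.png',np.hstack([cv2.resize(x,(w,400)) for x,w in [(a,180),(b,180),(c,440)]]))
E
```

```text
1.181025641025641
```

View pics/c8.png

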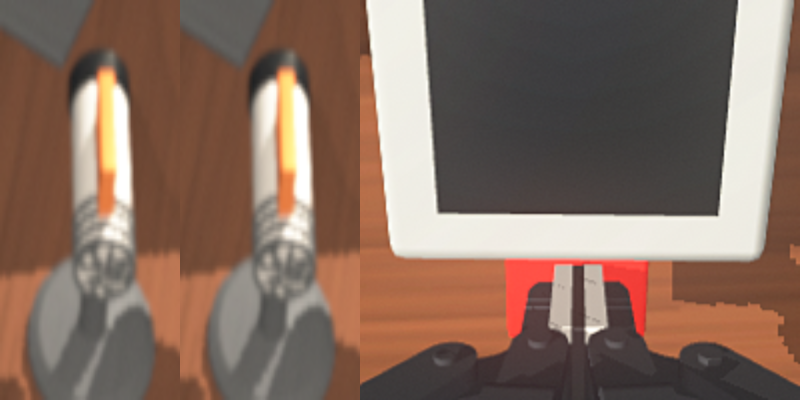

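The two lamp crops look the same, so the lamp hasn't moved since it was aimed. The closed tips are on the red paddle, clear of the box. Depth is about 30.5 mm and force about 9.5 N, which fits the third click.

```bash
python3 -c "
from rig import ctrl
print(ctrl.close_job())"
```

```text
the job is handed in; nothing more can be done
None
```

The job is handed in, with no verdict returned: by my measurements the lamp points at the bead to within about 1 mm, and the fingertips are holding the paddle about 30.5 mm down, at the third click.

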